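# Index a vial feeder to its reading position

### The job

Bring the vial into its reading position: on the feeder that carries the vial, tip the parked stop arm over with a fingertip so that it lies on the slide, then push the slide in by its push plate until the stop arm has dropped behind the catch, and let go, so that the spring brings the slide back to rest against the stop arm with the vial in front of the lens. Do it all by pushing with the fingertips: do not grip the push plate, and do not touch or lift the vial. Leave the empty feeder and everything else as they are.

Things in the scene. Friction and masses are not known exactly. Their poses are not given: they have to be found in the camera images.
- feeder: The loaded vial feeder (its slide carries the vial), fixed to the worktop; grey base plate, x -120 to +92, y -75 to +75 mm, 10 mm thick. Origin on the worktop under the lens axis; x axis = direction in which the slide is pushed in (away from the robot, turned up to 0.2 rad), y left of it, z up. The two feeders are alike and swap sides of the worktop from start to start.
- feeder_slide (a joint): Loaded feeder's slide, m: 0 = home, toward the robot; 0.050 = fully in, end stop. Spring pushes it home (3 N at 0, 7 N at 0.050), damped, about 0.15 m/s when let go. Its ramped catch lifts the lying stop arm on the way in; past 0.036 the arm drops behind the catch, and the slide let go then rests against it at 0.030, the reading position. Let go earlier or with the arm parked, it goes home.
- feeder_push (a point): Centre of the front face of the loaded feeder's push plate, 42 mm above the worktop; moves with the slide. The plate stands upright at the slide's end next to the robot: 70 mm wide (y), 9 mm thick, top 62 mm above the worktop; the face looks to feeder -x. Home: feeder x = -105, y = +10 mm. Axes as the feeder's.
- feeder_plateback: Rubber-faced rear side (toward the vial) of the loaded feeder's push plate, 70 x 50 mm, 3 mm thick; moves with the slide. Its origin coincides with the feeder's when the slide is home. A finger pressing on it means that the plate is being pinched.
- feeder_stop (a joint): Loaded feeder's stop arm, rad: 2.5 = parked, tipped toward the robot, leaning about 25 degrees past upright; 2.07 = upright; 0 = lying on the slide, pointing away from the robot. Swings freely on a level pivot at feeder x = -20, y = +44 mm, 50 mm above the worktop; pushed past upright it falls by its own weight (0.06 kg).
- feeder_tip (a point): Tip of the loaded feeder's stop arm: steel bar 7 mm thick, 50 mm from pivot to tip, ending in a cross pin 8 mm thick and 20 mm long (along y). Parked, the tip is at feeder x = -41, y = +44 mm, 95 mm above the worktop; lying, at x = +24 mm, 26 mm above it. Its bracket, 60 mm high, stands beside it at x = -20, y = +66 mm.
- feeder_nest (a point): Centre of the floor of the round nest on the loaded feeder's slide that the vial stands in (outer diameter 37 mm, inner 29 mm, 22 mm deep); 22 mm above the worktop; at home at feeder x = -30, y = -10 mm.
- feeder_read (a point): Reading position on the loaded feeder: where the nest floor's centre must come, in front of the lens (feeder x = 0, y = -10 mm, 22 mm above the worktop). The lens barrel is on a black post 64 mm high at feeder x = 0, y = -58 mm.
- sample_vial: The clear screw-cap vial, 25 mm in diameter, 58 mm tall, standing in the loaded feeder's nest (its top 80 mm above the worktop); origin at the centre of its underside, z up.
- spare: The empty feeder, built just like the loaded one but with no vial in its nest, fixed elsewhere on the worktop; origin and axes as there. To be left alone.
- spare_slide (a joint): Position of the empty feeder's slide, m; 0 = home, where it starts.
- spare_stop (a joint): Angle of the empty feeder's stop arm, rad; 2.5 = parked, where it starts.
- tape_roll: Bystander: roll of tape, 66 mm across, 18 mm high, at the left front. Origin at the centre of its underside.
- amber_60: Bystander: small brown bottle, 40 mm across, 82 mm tall, between the fronts of the feeders. Origin at the centre of its underside.
- beaker_b: Bystander: small beaker, 59 mm across, 61 mm tall, behind the feeders. Origin at the centre of its underside.
- flask_pink: Bystander: conical flask, 69 mm across, 108 mm tall, at the right. Origin at the centre of its underside.
- hdpe_125: Bystander: white bottle, 49 mm across, 100 mm tall, at the left. Origin at the centre of its underside.
- cylinder_100: Bystander: measuring cylinder, 67 mm across the foot, 217 mm tall, behind the feeders. Origin at the centre of its underside.
Things that resemble listed ones, but are neither listed nor needed, are in the scene too. Leave any orange, red or turquoise look-alike of the sample_vial alone.

How it is judged:
On the way, in this order (a step that is already met when the one before it is completed fails the run):
1. the loaded feeder's stop arm lies down while its slide is still home (value of joint feeder_stop below 0.12 rad and value of joint feeder_slide below 0.012 m), for 0.2 s.
2. the slide is pushed in past the stop arm (value of joint feeder_slide above 0.0335 m), for 0.02 s.
At the end, for the whole second after the job is handed in: The loaded feeder's slide is at rest against its lying stop arm at 26 to 32.5 mm (nest within 4 mm of the reading position), stop arm angle under 0.12 rad, the vial upright (within 0.15 rad) and seated in its nest; the empty feeder's slide is home (under 5 mm) and its stop arm parked (over 2.2 rad) (value of joint feeder_slide between 0.026 and 0.0325 m and value of joint feeder_stop below 0.12 rad and velocity of joint feeder_slide between -0.005 and 0.005 m/s and horizontal distance between feeder_nest and feeder_read below 0.004 m and horizontal distance between sample_vial and feeder_nest below 0.008 m and z of sample_vial in the frame of feeder_nest below 0.006 m and angle between sample_vial's own z axis and vertical below 0.15 rad and linear speed of sample_vial below 0.02 m/s and value of joint spare_slide below 0.005 m and value of joint spare_stop above 2.2 rad); the robot touches nothing.
It fails at once if the vial is touched by the robot (contact force between any of the fingers, the arm and sample_vial above 0.5 N).
It fails at once if the vial is lifted out of its nest (z of sample_vial in the frame of feeder_nest above 0.01 m).
It fails at once if the push plate is pinched: a finger presses on its rear side (contact force between the fingers and feeder_plateback above 1 N).
It fails at once if the empty feeder is operated (value of joint spare_slide above 0.01 m or value of joint spare_stop below 2 rad).
It fails at once if a bystander is pushed aside or knocked over (distance of any of tape_roll, amber_60, beaker_b, flask_pink, hdpe_125, cylinder_100 from where it was at the start of the episode above 0.025 m or angle between any of tape_roll, amber_60, beaker_b, flask_pink, hdpe_125, cylinder_100's own z axis and vertical above 0.4 rad).
It also fails if it takes over 51 s, if anything falls off the work surface, if the arm or the gripper's body presses on something with over 40 N, if the wrist force passes 120 N, or if a joint passes its speed limit or range.

### The arm

A 6-joint arm with a two-finger parallel gripper is mounted at the origin on a cart in front of the work surface, level with it; the furniture and walls round the work are solid. World frame = base frame: x ahead of the robot, y to its left, z up, the work surface at z = 0. Lengths are in m, angles in rad, forces in N, time in s.
With the tool pointing down it reaches from about 0.275 to 0.875 m from the base axis. Payload 12.5 kg.
Tool frame: the origin (TCP) lies on the centre line of the jaws, within the pads' length; the fingertips stand r.finger_overhang ahead of it and the grasp point (between the pads) lies 3 mm ahead of it (r.finger_overhang is the distance from the TCP to the fingertips, in m); z points along the fingers, y is the direction in which the jaws open and shut (so a half turn about z gives the same grasp; the last joint's range is limited). The gripper opens to 85 mm and grips with 20 to 120 N. Pads are 22 mm wide; open, the fingers measure 114 mm over their backs; the gripper's body (76 mm by 85 mm) begins 54 mm behind the grasp point. The pads swing forward as they close: fully open they stand 13 mm farther back than shut.
Start: joints at [1.19, 0.351, 1.652, -0, 1.139, -0.085], TCP at [0.16, 0.526, 0.253] pointing down, gripper open.
Joint ranges: [-2.75, 2.75], [-0.79, 2.1], [0.01, 2.65], [-1.57, 4.71], [0.07, 3.14], [-2.87, 2.87]. Speed limits (rad/s): [2.22, 2.22, 2.79, 3.14, 3.14, 3.14].

### API

Orientations are given as a unit quaternion [x, y, z, w].
In Python, from cell import r, optics gives the robot as it stands. The module is installed in compiled form; this text tells all that it offers. Calls block until the motion is done:
- r.move_to(position, orientation): joint-space move of the TCP to a pose.
- r.move_linear(position, rot=None, vel=0.15): straight line of the TCP; rot=None keeps the orientation; vel is the mean speed in m/s.
- r.set_joints(angles): joint-space move.
- r.set_gripper(opening, squeeze=None): opening from 0.0 (shut) to 1.0 (fully open); squeeze is the grip in N (None keeps the last); returns when the fingers have stopped.
- r.sleep(seconds).
- r.inverse_kinematics(position, orientation): joint angles nearest the present ones, or None.
- optics.get_image(name): name is "side" or "top"; returns a dict with "pixels" (480x640x3 uint8, red, green, blue), "depth" (480x640 float32, m along the optical axis (not along the pixel's ray), 0 where there is no reading), "fx", "fy", "cx", "cy" (pixels), "D" ([k1, k2, p1, p2, k3] as OpenCV has them; the pictures are not rectified), "camera_from_world" (4x4, takes a point from world to camera coordinates). Camera axes: x right, y down, z forward; pixel columns grow to the right and rows downward; lengths in m; the calibration is good to about 2 mm. A picture is of the moment at which its call begins.
A pose or a line that the arm cannot do raises r.PlanningError and nothing moves.
- r.hand_in(): hands the job in, once; it reports no verdict.
Readings, each from a call of its own:
- r.current_t(): time.
- r.current_q(): joint angles.
- r.current_qvel(): joint speeds.
- r.current_effort(): joint torques, N m.
- r.current_tool_pos(): TCP position.
- r.current_ee_rot(): TCP orientation.
- r.current_contact_force(): force on the tool from outside, world axes, zero at the start.
- r.current_torque(): the same for the moment, N m.
- r.current_opening(): opening from 0.0 (shut) to 1.0 (fully open).
Only numpy, scipy, OpenCV 4.12 (cv2) and the standard library are available. Lean on these libraries where they do the work, as an engineer would, in place of code of your own. Each camera call takes 0.05 s, during which the arm holds its last target.

## Working session

There is one attempt and no reset: what is moved stays moved. The work goes in short steps, each a Python script; the robot and the scene stay as the last script left them, time stands still between calls to the robot, and variables do not carry over. Pictures are saved under pics/ and viewed, and the job is handed in when it is done.

```bash
mkdir -p pics; cat > h.py <<'E'
import numpy as np, cv2, pickle
from cell import r, optics
def snap(tag):
    for n in ("side","top"):
        d=optics.get_image(n); pickle.dump(d,open(f"{n}_{tag}.pkl","wb"))
        cv2.imwrite(f"pics/{n}_{tag}.png",d["pixels"][:,:,::-1])
def load(n,tag): return pickle.load(open(f"{n}_{tag}.pkl","rb"))
def KD(d): return np.array([[d["fx"],0,d["cx"]],[0,d["fy"],d["cy"]],[0,0,1.]]),np.array(d["D"],float)
def p2w(d,u,v,z=None):
    K,D=KD(d); T=np.array(d["camera_from_world"]); x=cv2.undistortPoints(np.array([[[u,v]]],float),K,D)[0,0]
    ray=np.array([x[0],x[1],1.]); R=T[:3,:3]; c=-R.T@T[:3,3]; w=R.T@ray
    if z is None:
        return c+w*d["depth"][int(round(v)),int(round(u))]
    return c+w*(z-c[2])/w[2]
def w2p(d,p):
    K,D=KD(d); T=np.array(d["camera_from_world"])
    return cv2.projectPoints(np.array(p,float).reshape(-1,1,3),cv2.Rodrigues(T[:3,:3])[0],T[:3,3],K,D)[0][:,0]
E
python3 - <<'E'
from h import *
snap("a")
for n in("side","top"):
    d=load(n,"a");T=np.array(d["camera_from_world"]);print(n,-T[:3,:3].T@T[:3,3],d["fx"])
print(r.finger_overhang,r.current_t(),r.current_ee_rot(),r.current_contact_force())
E
```

```text
side [0.0077855  1.13829121 0.69930849] 595.3196587926718
top [0.49150563 0.02461975 1.38109744] 477.71272279692437
0.022 0.1 [ 1.47378425e-01  9.89080050e-01 -4.91418333e-04 -1.11029248e-04] [-0.03857158  0.37461592  0.85039669]
```

View pics/top_a.png

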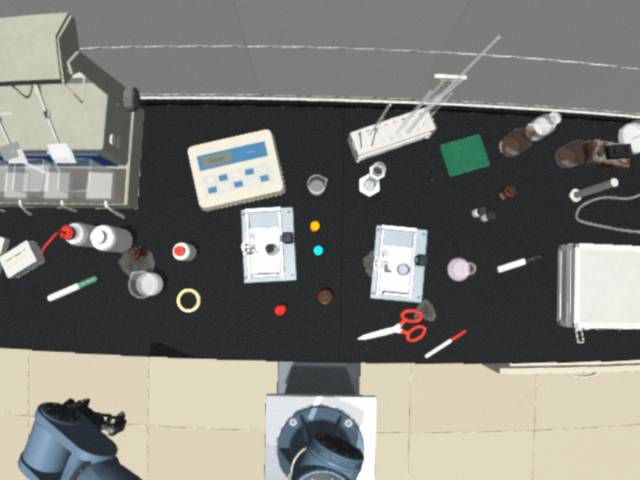

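View pics/side_a.png

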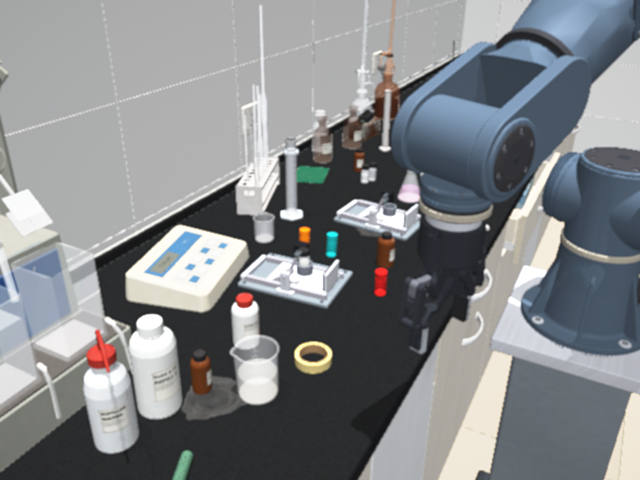

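The two feeders are at top-view pixels (268,245) on the left and (400,263) on the right. I'll enlarge both to see which one carries the vial.

```bash
python3 - <<'E'
import cv2,numpy as np
a=cv2.imread("pics/top_a.png")
l=cv2.resize(a[200:290,235:305],None,fx=5.5,fy=5.5,interpolation=cv2.INTER_CUBIC)
q=cv2.resize(a[218:308,362:432],None,fx=5.5,fy=5.5,interpolation=cv2.INTER_CUBIC)
cv2.imwrite("pics/c_top.png",np.hstack([l,q]))
a=cv2.imread("pics/side_a.png")
l=cv2.resize(a[235:310,235:360],(750,450)[:2],interpolation=cv2.INTER_CUBIC)
cv2.imwrite("pics/c_side1.png",l)
cv2.imwrite("pics/c_side2.png",cv2.resize(a[180:255,325:450],(750,450),interpolation=cv2.INTER_CUBIC))
E
```

```text
(no output)
```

View pics/c_top.png

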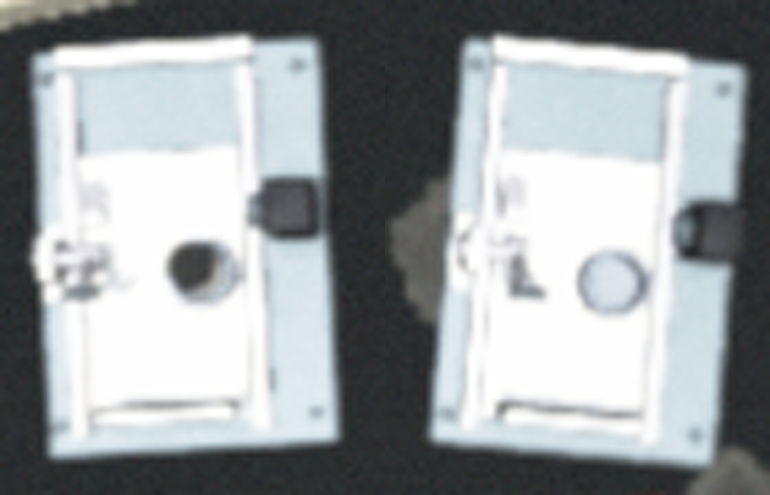

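View pics/c_side1.png

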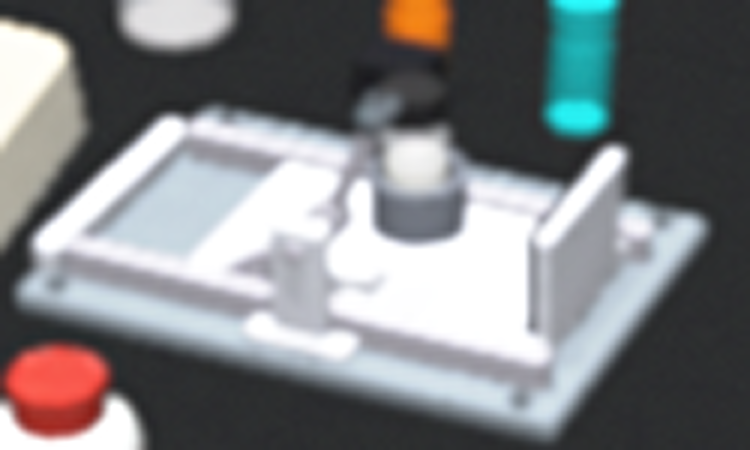

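View pics/c_side2.png

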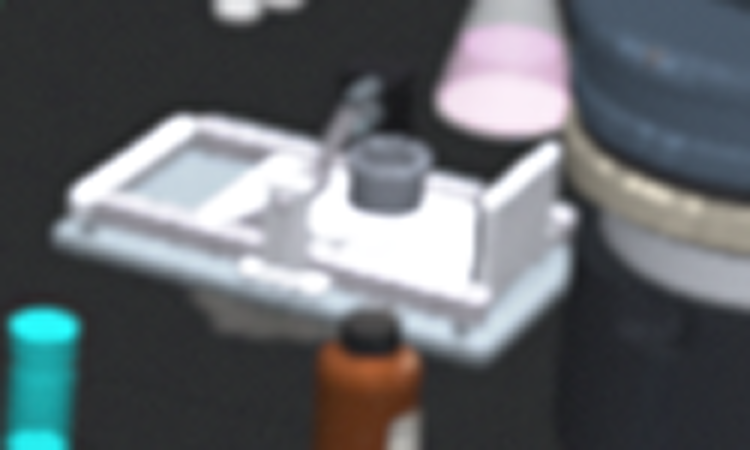

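Left feeder (top 268,245; side 290,275): its nest holds a black-capped clear vial, at about (420,120) in the first side crop. The right feeder's nest is empty, with an open rim. So the left one is the loaded feeder. Next I'll fit its pose from the plate corners.

```bash
cat > fit.py <<'E'
from h import *
from scipy.optimize import least_squares
d=load("top","a"); s=load("side","a")
f=lambda l,ox,oy,k:[((u+.5)/k-.5+ox,(v+.5)/k-.5+oy) for u,v in l]
pt=f([(33,40),(320,38),(340,440),(50,458)],235,200,5.5)
ps=f([(16,295),(708,228),(550,438)],235,235,6)   # FL, NR, NL
loc=np.array([[.092,.075,.01],[.092,-.075,.01],[-.12,-.075,.01],[-.12,.075,.01]])
def W(p,L):
    c,n=np.cos(p[2]),np.sin(p[2]); L=np.atleast_2d(L)
    return np.c_[p[0]+c*L[:,0]-n*L[:,1],p[1]+n*L[:,0]+c*L[:,1],L[:,2]]
for u,v in pt: print(p2w(d,u,v,.01),p2w(d,u,v))
res=lambda p:(w2p(d,W(p,loc))-pt).ravel()
def res2(p): return np.r_[res(p),(w2p(s,W(p,loc[[0,2,3]]))-ps).ravel()]
p0=[.5,.15,0.]
o=least_squares(res,p0);print("top",o.x,np.round(o.fun,1))
o2=least_squares(res2,o.x);print("both",o2.x,np.round(o2.fun,1))
p=o2.x
np.save("pose.npy",p)
feat={"tip":[-.041,.044,.095],"push":[-.105,.01,.042],"platetop":[-.1,.01,.062],"vialtop":[-.03,-.01,.08],"bracket":[-.02,.066,.06],"lens":[0,-.058,.064]}
for c,cam,n in((d,"top",(235,200,5.5)),(s,"side",(235,235,6))):
    im=cv2.imread(f"pics/{'c_top' if cam=='top' else 'c_side1'}.png")
    for k,v in feat.items():
        u=w2p(c,W(p,v))[0]; q=((u+.5-n[:2])*n[2]).astype(int)
        print(cam,k,u.round(1),W(p,v)[0].round(4)); cv2.circle(im,tuple(int(x) for x in q),4,(0,0,255),-1)
    for q in w2p(c,W(p,loc)):
        cv2.circle(im,tuple(int(x) for x in ((q+.5-n[:2])*n[2])),4,(0,200,0),-1)
    cv2.imwrite(f"pics/fit_{cam}.png",im)
E
python3 fit.py
python3 - <<'E'
import cv2,numpy as np
a=cv2.imread("pics/fit_top.png")[:, :385]; b=cv2.imread("pics/fit_side.png")
b=cv2.resize(b,(415,249)); c=np.zeros((495,800,3),np.uint8); c[:, :385]=a; c[:249,385:]=b; cv2.imwrite("pics/fit2.png",c)
E
```

```text
[0.6897123  0.24426686 0.01      ] [6.91118279e-01 2.45824928e-01 2.74119209e-04]
[0.69410926 0.09280625 0.01      ] [ 0.69576734  0.09336428 -0.0012209 ]
[0.48345744 0.07678286 0.01      ] [ 0.48337373  0.07732545 -0.004262  ]
[0.47040774 0.22774101 0.01      ] [ 0.47020354  0.22970695 -0.00327039]
top [0.59834166 0.16134576 0.0697239 ] [ 0.5  1.7 -0.  -0.4 -0.5 -0.2  0.  -1. ]
both [0.59603262 0.16326283 0.06864949] [-0.1  2.4 -0.7  0.4 -1.2  0.7 -0.7 -0.3 -0.7 -1.7 -0.1 -1.4 -0.4 -2.4]
top tip [248.6 253.1] [0.5521 0.2043 0.095 ]
top push [264.2 276.3] [0.4906 0.166  0.042 ]
top platetop [263.3 274.5] [0.4956 0.1664 0.062 ]
top vialtop [268.9 248.5] [0.5668 0.1512 0.08  ]
top bracket [242.2 246.5] [0.5716 0.2277 0.06  ]
top lens [286.4 237.2] [0.6    0.1054 0.064 ]
side tip [297.6 254.3] [0.5521 0.2043 0.095 ]
side push [331.9 275.3] [0.4906 0.166  0.042 ]
side platetop [329.9 266.7] [0.4956 0.1664 0.062 ]
side vialtop [304.1 248.3] [0.5668 0.1512 0.08  ]
side bracket [284.  271.6] [0.5716 0.2277 0.06  ]
side lens [301.2 242.6] [0.6    0.1054 0.064 ]
```

View pics/fit2.png

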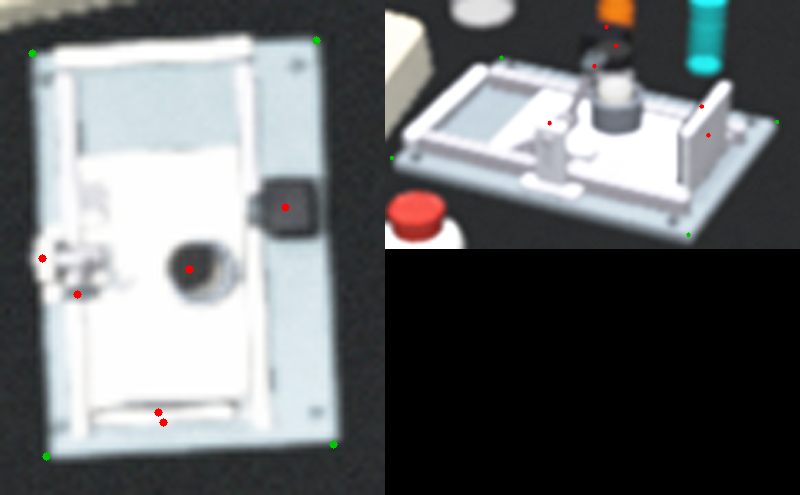

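```bash
python3 - <<'E'
import cv2,numpy as np
a=cv2.imread("pics/top_a.png")
o=[cv2.resize(a[y-12:y+12,x-16:x+16],(384,288),interpolation=cv2.INTER_CUBIC) for x,y in((243,210),(293,209),(246,281),(295,279))]
cv2.imwrite("pics/corn.png",np.vstack([np.hstack(o[:2]),np.hstack(o[2:])]))
b=cv2.imread("pics/side_a.png")
cv2.imwrite("pics/tips.png",np.hstack([cv2.resize(b[240:270,280:320],(400,300),interpolation=cv2.INTER_CUBIC),cv2.resize(a[238:268,236:276],(400,300),interpolation=cv2.INTER_CUBIC)]))
E
```

```text
(no output)
```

View pics/corn.png

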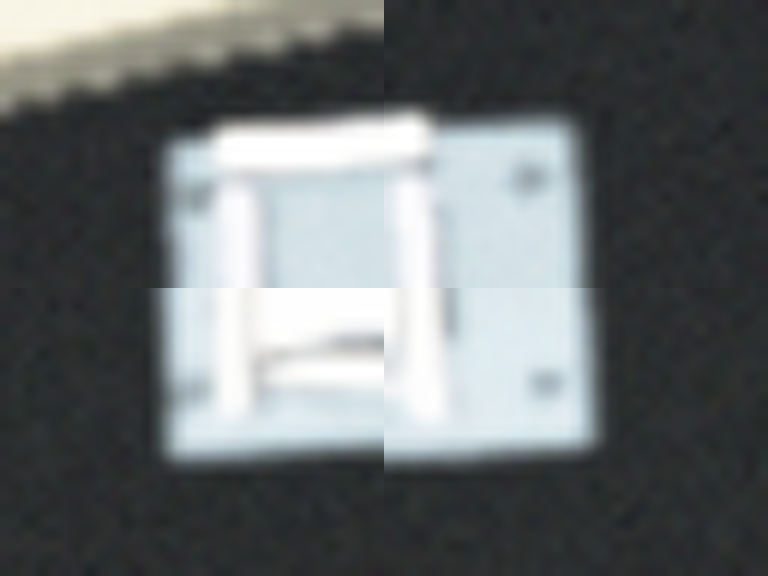

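View pics/tips.png

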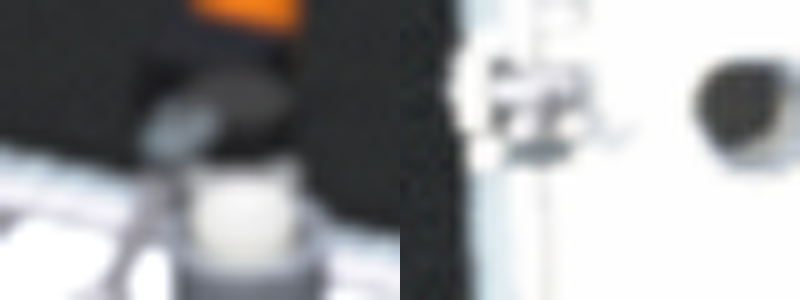

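```bash
sed -i 's/^pt=.*/pt=np.array([(240.4,209.4),(293,206.5),(296.3,279.6),(243.3,282.8)])/' fit.py
sed -i 's/^p=o2.x/p=o.x/' fit.py; python3 fit.py
```

```text
[0.68228024 0.24454085 0.01      ] [ 0.68390357  0.2464122  -0.00166692]
[0.6941244  0.09214816 0.01      ] [ 0.6957814   0.0927004  -0.00121269]
[0.48342422 0.07709441 0.01      ] [ 0.48334013  0.07764048 -0.00426798]
[0.47056138 0.22884581 0.01      ] [ 0.47035921  0.23081717 -0.00323499]
top [0.59655648 0.16171167 0.07555599] [ 0.4 -0.1 -0.6  0.  -0.3  0.3  0.5 -0.2]
both [0.59515162 0.1637534  0.07151203] [-0.2  0.2 -1.2  0.6 -1.2  0.9 -0.4  0.2 -0.4 -1.4  0.2 -1.3  0.  -2.2]
top tip [249.3 253. ] [0.5524 0.2025 0.095 ]
top push [265.  276.2] [0.4911 0.1638 0.042 ]
top platetop [264.2 274.3] [0.4961 0.1641 0.062 ]
top vialtop [269.6 248.3] [0.5674 0.1495 0.08  ]
top bracket [242.8 246.5] [0.5716 0.226  0.06  ]
top lens [287.  236.9] [0.6009 0.1039 0.064 ]
side tip [298.  253.9] [0.5524 0.2025 0.095 ]
side push [332.2 274.7] [0.4911 0.1638 0.042 ]
side platetop [330.2 266.1] [0.4961 0.1641 0.062 ]
side vialtop [304.2 247.9] [0.5674 0.1495 0.08  ]
side bracket [284.4 271.2] [0.5716 0.226  0.06  ]
side lens [301.2 242.3] [0.6009 0.1039 0.064 ]
```

```bash
cat >> h.py <<'E'
from scipy.spatial.transform import Rotation as Rn
P=np.array([0.5964,0.1622,0.0750])
def F(x,y,z): # feeder mm -> world; z = fingertip height
    c,n=np.cos(P[2]),np.sin(P[2]); x,y,z=x/1e3,y/1e3,z/1e3
    return np.array([P[0]+c*x-n*y,P[1]+n*x+c*y,z+r.finger_overhang])
def Q(k=0): return (Rn.from_euler("z",P[2]+k*np.pi)*Rn.from_euler("x",np.pi)).as_quat()
def loc():
    p=r.current_tool_pos(); c,n=np.cos(P[2]),np.sin(P[2]); a=p[0]-P[0];b=p[1]-P[1]
    return np.round(np.array([c*a+n*b,-n*a+c*b,p[2]-r.finger_overhang])*1e3,1)
E
python3 - <<'E'
from h import *
for k in(0,1):
    for pt in(F(-90,47,200),F(-90,47,78),F(-15,47,78),F(-135,10,35),F(-70,10,35)):
        q=r.inverse_kinematics(pt,Q(k)); print(k,None if q is None else np.round(q,2))
print(p2w(load("top","a"),280,310,.05),p2w(load("top","a"),325,297,.08))
E
```

```text
0 [ 0.3   0.37  1.7  -0.    1.06  1.79]
0 [ 0.3   0.54  1.79 -0.    0.81  1.79]
0 [ 0.27  0.65  1.59 -0.    0.9   1.77]
0 [ 0.24  0.55  1.94 -0.    0.65  1.74]
0 [ 0.22  0.63  1.78 -0.    0.73  1.72]
1 [ 0.3   0.37  1.7   0.    1.06 -1.35]
1 [ 0.3   0.54  1.79  0.    0.81 -1.35]
1 [ 0.27  0.65  1.59  0.    0.9  -1.38]
1 [ 0.24  0.55  1.94  0.    0.65 -1.4 ]
1 [ 0.22  0.63  1.78  0.    0.73 -1.42]
[0.39846307 0.11865842 0.05      ] [ 0.43847366 -0.00455657  0.08      ]
```

```bash
python3 - <<'E'
from h import *
r.set_gripper(0.0)
r.move_to(F(-90,47,200),Q(1))
r.move_linear(F(-85,47,78),vel=0.15)
print(r.current_t(),loc(),r.current_opening(),r.current_contact_force())
snap("b")
a=cv2.imread("pics/side_b.png");cv2.imwrite("pics/side_bc.png",cv2.resize(a[170:320,230:430],(800,600),interpolation=cv2.INTER_CUBIC))
E
```

```text
3.5583 [-84.5  47.2  78.8] 0.0006118729145164875 [-0.07474896  0.46680884 -0.28765368]
```

View pics/side_bc.png

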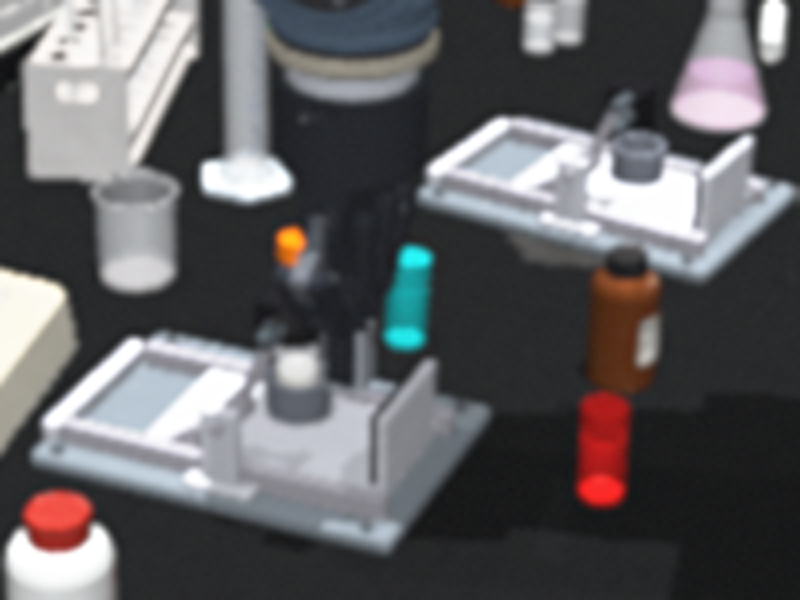

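```bash
python3 - <<'E'
from h import *
s=load("side","b");t=load("top","b")
p=F(-85,47,78);p[2]-=.022
print((w2p(s,p)-[230,170])*4, w2p(t,p), p, r.current_tool_pos(), r.current_ee_rot())
a=cv2.imread("pics/top_b.png");cv2.imwrite("pics/top_bc.png",cv2.resize(a[190:310,210:370],(800,600),interpolation=cv2.INTER_CUBIC))
E
```

```text
[[346.26879431 385.08260191]] [[249.56445505 269.5367901 ]] [0.50811725 0.20269885 0.078     ] [0.50858472 0.20290515 0.10096057] [-3.75180868e-02  9.99295606e-01  2.14433517e-04  7.99712797e-04]
```

View pics/top_bc.png

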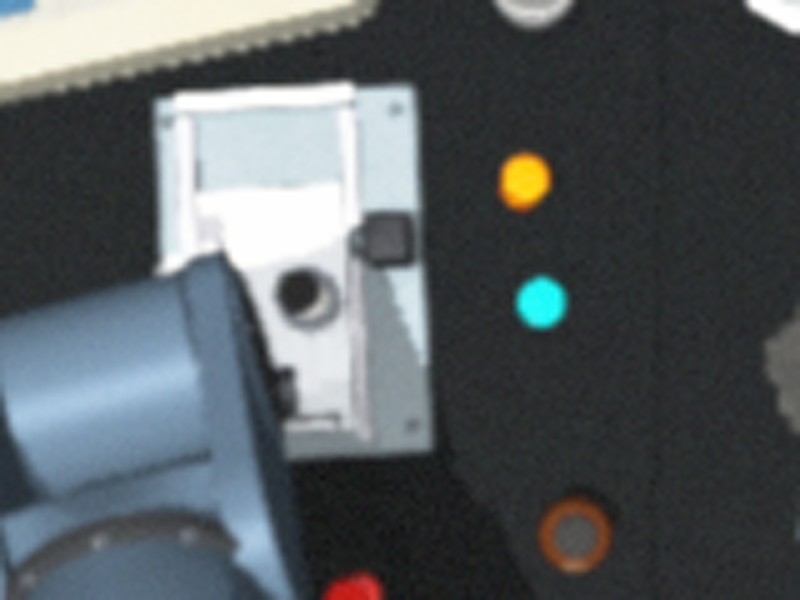

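The projected fingertip (346,385) lies right on the visible one in the side crop, with the arm still parked ahead of it. Now I'll tip the arm.

```bash
python3 - <<'E'
from h import *
for x in (-60,-50,-40,-30,-22,-17):
    r.move_linear(F(x,47,78),vel=0.06); print(loc(),np.round(r.current_contact_force(),2))
r.sleep(0.4); snap("c")
r.move_linear(F(-60,47,85),vel=0.12); r.move_linear(F(-60,47,130),vel=0.2);r.move_linear(F(-160,10,130),vel=0.2)
print(r.current_t(),loc()); snap("d")
a=cv2.imread("pics/side_d.png");cv2.imwrite("pics/side_dc.png",cv2.resize(a[220:320,230:370],(770,550),interpolation=cv2.INTER_CUBIC))
a=cv2.imread("pics/top_d.png");cv2.imwrite("pics/top_dc.png",cv2.resize(a[195:295,225:345],(720,600),interpolation=cv2.INTER_CUBIC))
E
```

```text
[-60.   46.9  77.8] [ 0.22 -0.57  0.16]
[-49.7  47.   78. ] [-0.24 -0.1   0.52]
[-39.7  47.   78. ] [-1.12  0.02  0.41]
[-29.8  47.   77.9] [-0.3  -0.13 -0.4 ]
[-21.8  47.   77.9] [ 0.44 -0.46 -0.53]
[-16.8  47.   78. ] [0.34 0.44 0.42]
7.7833 [-159.    10.2  130. ]
```

View pics/side_dc.png

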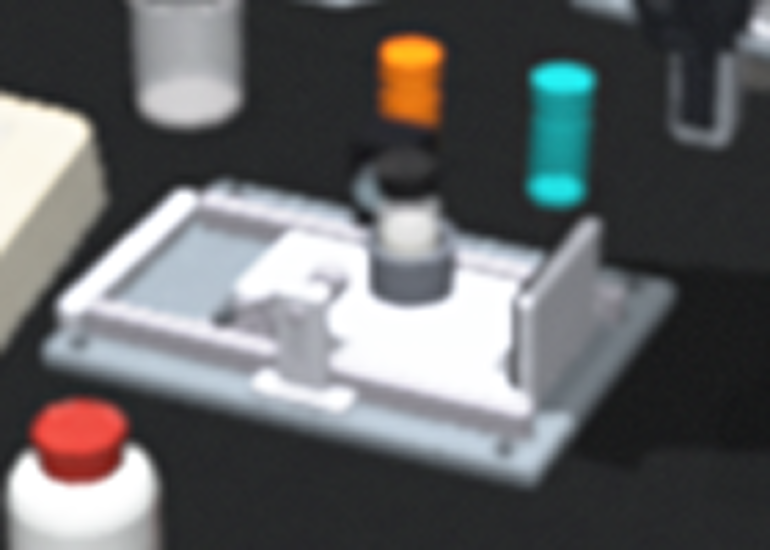

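View pics/top_dc.png

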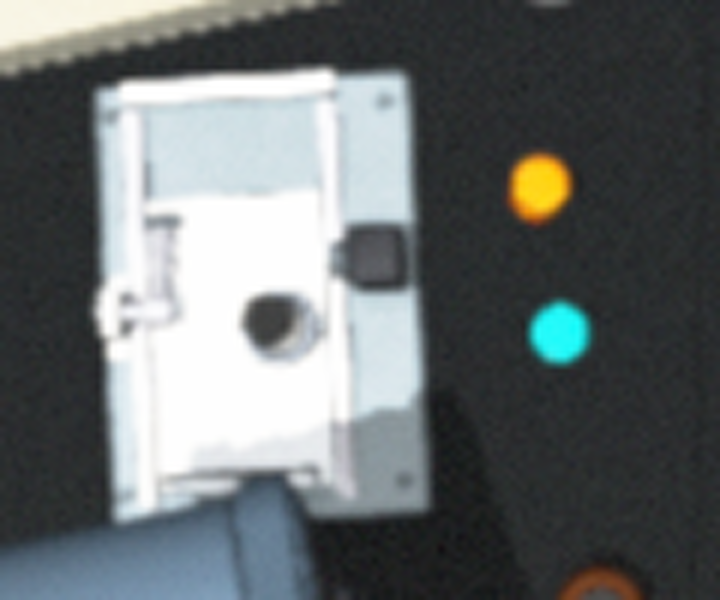

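The stop arm now lies on the slide: its tip is at (165,220) in the top crop, ahead of the pivot at (125,310). The slide is still home. Next I'll find contact with the push plate and push.

```bash
python3 - <<'E'
from h import *
r.move_linear(F(-145,10,130),vel=0.2); r.move_linear(F(-145,10,35),vel=0.2); r.move_linear(F(-124,10,35),vel=0.08)
r.sleep(.2)
ax=np.array([np.cos(P[2]),np.sin(P[2]),0])
f=lambda:np.mean([-r.current_contact_force()@ax for _ in range(1)])
x=-124; c=None
while x<-106:
    x+=1.5; r.move_linear(F(x,10,35),vel=0.04); r.sleep(.05)
    print(x,loc()[0],round(f(),2))
    if f()>1.8 : c=x;break
print("contact",c,r.current_t())
E
```

```text
-122.5 -122.5 1.12
-121.0 -121.0 0.34
-119.5 -119.5 0.77
-118.0 -118.0 -0.02
-116.5 -116.5 0.47
-115.0 -115.4 3.14
contact -115.0 11.175
```

```bash
python3 - <<'E'
from h import *
ax=np.array([np.cos(P[2]),np.sin(P[2]),0])
for x in(-100,-90,-80,-73):
    r.move_linear(F(x,10,35),vel=0.06); print(loc(),round(-r.current_contact_force()@ax,2))
r.sleep(.4); print(loc(),round(-r.current_contact_force()@ax,2)); snap("e")
a=cv2.imread("pics/side_e.png");cv2.imwrite("pics/side_ec.png",cv2.resize(a[220:320,230:370],(770,550),interpolation=cv2.INTER_CUBIC))
E
```

```text
[-100.3   10.    34.8] 4.52
[-90.5  10.   34.8] 4.87
[-80.6  10.   34.8] 5.7
[-73.7  10.   34.8] 5.9
[-73.9  10.   34.8] 6.44
```

View pics/side_ec.png

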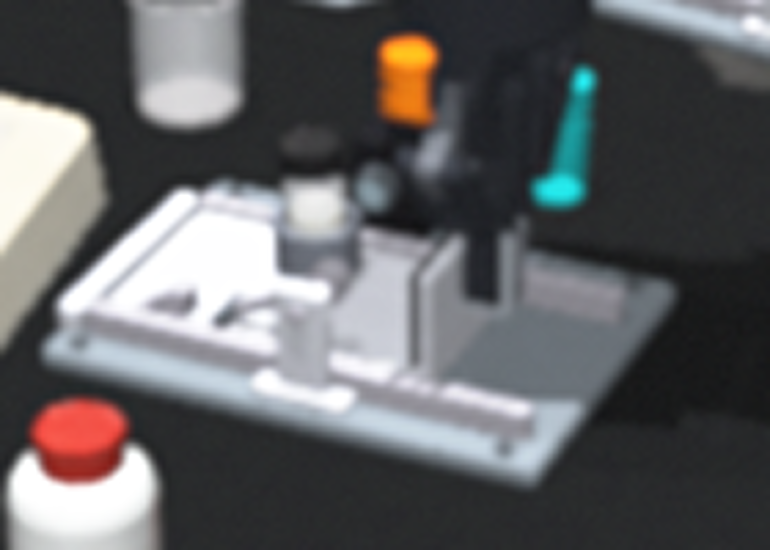

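The force of 6.4 N matches a slide position of about 42 mm. The catch at (175,300) has passed the arm tip at (225,315), so I'll let go and retreat.

```bash
python3 - <<'E'
from h import *
r.move_linear(F(-135,10,35),vel=0.06)
r.move_linear(F(-150,10,150),vel=0.2); r.move_linear(F(-190,10,200),vel=0.2)
r.sleep(.5); print(r.current_t(),loc(),r.current_contact_force()); snap("f")
a=cv2.imread("pics/side_f.png");cv2.imwrite("pics/side_fc.png",cv2.resize(a[220:320,230:370],(770,550),interpolation=cv2.INTER_CUBIC))
a=cv2.imread("pics/top_f.png");cv2.imwrite("pics/top_fc.png",cv2.resize(a[195:295,225:345],(720,600),interpolation=cv2.INTER_CUBIC))
t=load("top","f"); s=load("side","f")
for n,p in(("tip",(24,44,26)),("vial30",(0,-10,80)),("plate face top30",(-75,45,62)),("platetopmid",(-70,10,62))):
    w=F(*p)-[0,0,.022]; print(n,(w2p(t,w)[0]-[225,195])*6,(w2p(s,w)[0]-[230,220])*5.5)
E
```

```text
15.8583 [-190.    10.   199.8] [ 0.22342931  0.12623532 -0.10865038]
tip [158.88298567 219.32525401] [225.71682002 306.5451705 ]
vial30 [263.52162588 254.24960364] [339.52901854 139.0430439 ]
plate face top30 [155.48498654 425.84779063] [453.84137682 282.99714108]
platetopmid [230.75494694 411.13832255] [479.44551861 238.09545275]
```

View pics/side_fc.png

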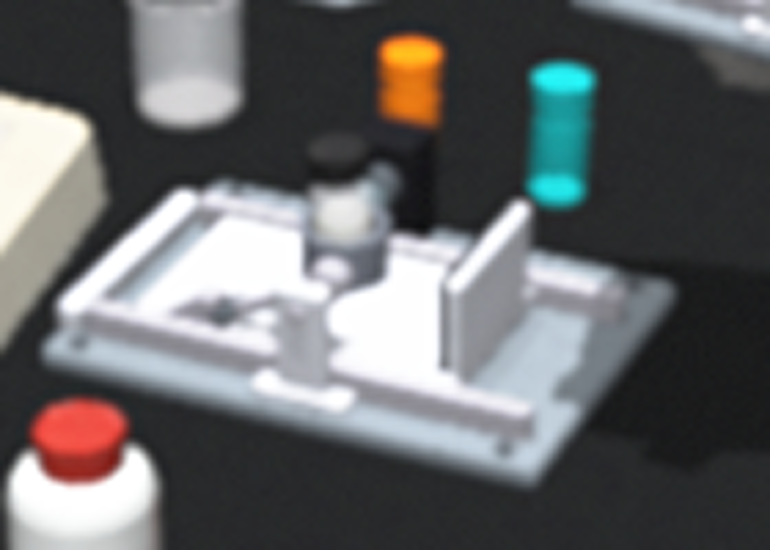

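View pics/top_fc.png

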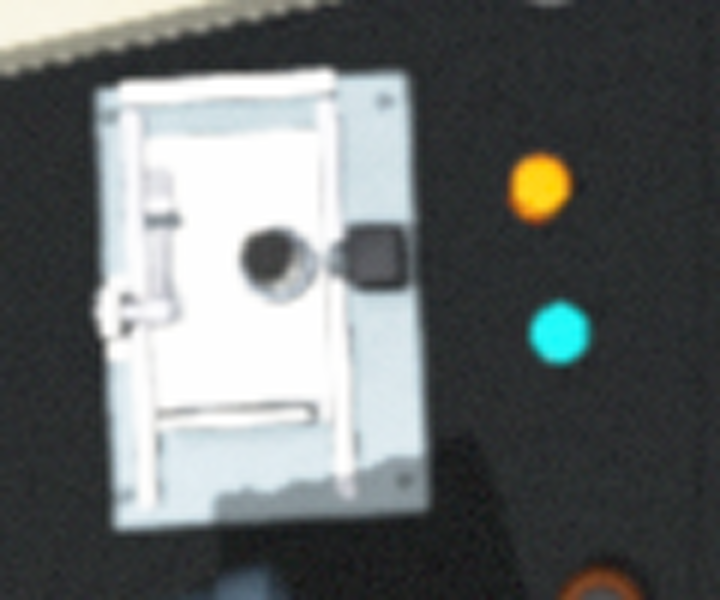

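View pics/top_f.png

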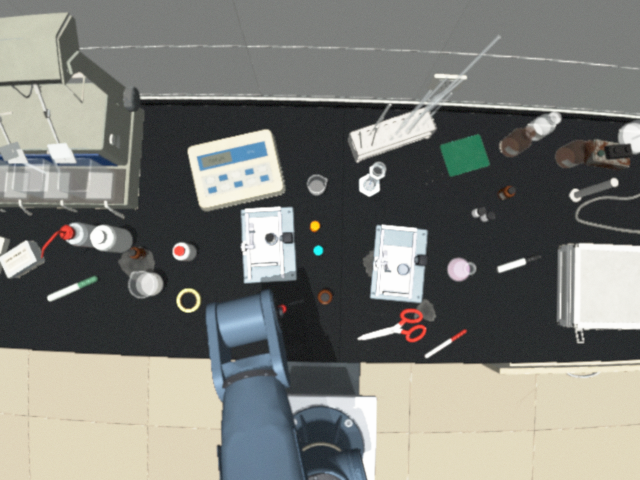

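The slide rests against the arm with the vial beside the lens. In the top crop the vial is at (268,257), against (264,254) predicted for 30 mm. The stop tip is at (160,218), against (159,219). The empty feeder and the bystanders look unchanged.

```bash
python3 -c "
from h import *
r.hand_in(); print(r.current_t())"
```

```text
the job is handed in; nothing more can be done
the job is handed in; nothing more can be done
```

The vial is in its reading position and the job is handed in at about 16 s of the 51 s allowed; the hand-in gives no verdict.

I worked on the left feeder, the one carrying the clear black-capped vial. With the shut fingertips I tipped its stop arm over and checked in the pictures that it lay down with the slide still home. I then pushed the plate in to about 42 mm, where the force of 6.4 N matched the spring, and backed off.

**Last checks:**
- **Loaded feeder:** In the last pictures the slide rests against the lying stop arm. The vial cap and stop tip are within about 1 pixel (2–3 mm) of where they should be at 30 mm. The vial stands upright in front of the lens.
- **Surroundings:** The empty feeder and the bystanders look unchanged, and the gripper was clear of everything.

**Disagreement:** The side camera sits about 1–2 pixels (2–3 mm) off the top-camera fit. I used mainly the top view, and contact with the push plate came within 1 mm of where I expected it.

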